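# Load the cassette reader

### The job

Load the cassette reader: while its pin still locks the carriage, nudge all the tissue cassettes on the deck into one straight, snug row, label ends flat against the long fence, the first one against the end stop and each touching the next without gaps. Then draw the lock pin out and park it upright in the notch of the bracket beside it, hanging by its collar, and afterwards slide the carriage gently all the way home to the reading head, with the row still in order. Leave the other things on the bench where they are.

Things in the scene. Friction and masses are not known exactly. Their poses are not given: they have to be found in the camera images.
- corner (a point): Inside corner on the carriage's deck surface, where fence and end stop meet; rides and turns with the carriage. x points across the fence to the reading head, y along the fence out over the end stop, z up. The flat dark grey deck, top 24 mm over the bench, covers x -150..0, y -295..0 mm. Fence (inner face x = 0) and end stop (y = 0): whole edges, 6 mm thick, 6 mm proud; other edges open.
- carriage (a joint): Travel of the carriage to the reading head (corner's +x): 0 = loading position, locked by the pin with 1 to 2 mm of play; 0.060 m = fully home, at a solid stop. About 3 N of friction; stays where left. The fixed cream reading head, 60 mm high, begins 75 mm beyond the fence's inner face at joint 0.
- push_knob (a point): Top of the black upright knob on the carriage's left ear, 16 mm in diameter, standing 35 mm above the deck level; at (-75, +24, +35) mm in the corner's frame. Push or pull it to slide the carriage.
- pin: Steel lock pin, upright in a bore through the carriage's right ear and the base (1.5 mm clearance). Origin: centre of the underside of its collar, z up. Shank 8 mm dia., 22 mm long below the origin; collar 22 mm dia., 4 mm thick; then a dark round grip 16 mm dia. from 4 to 34 mm above the origin. At first the collar rests on the ear, level with the deck.
- notch (a point): Centre of the parking notch, at the top face of a steel bracket fixed to the base, 74 mm right of the pin. A slot 12 mm wide, open above and towards the robot (-x), closed 5 mm beyond the centre in +x; plate 38 mm wide, 6 mm thick, top 36 mm over the bench, free beneath. The pin hangs in it by its collar, its origin then at this point.
- cassette1: A tissue cassette: white plastic tray 40 mm long (x), 28 mm wide (y), 8 mm high, with a cream wax block on top (25 x 24 mm, to 15 mm height, 6 mm back from centre), 30 g. Origin at the centre of its underside; x points to its sloping label end. All are alike; 4 to 6 are present, at first askew on the deck, label ends roughly towards the fence (within 30 degrees).
- cassette2: A tissue cassette: white plastic tray 40 mm long (x), 28 mm wide (y), 8 mm high, with a cream wax block on top (25 x 24 mm, to 15 mm height, 6 mm back from centre), 30 g. Origin at the centre of its underside; x points to its sloping label end. All are alike; 4 to 6 are present, at first askew on the deck, label ends roughly towards the fence (within 30 degrees).
- cassette3: A tissue cassette: white plastic tray 40 mm long (x), 28 mm wide (y), 8 mm high, with a cream wax block on top (25 x 24 mm, to 15 mm height, 6 mm back from centre), 30 g. Origin at the centre of its underside; x points to its sloping label end. All are alike; 4 to 6 are present, at first askew on the deck, label ends roughly towards the fence (within 30 degrees).
- cassette4: A tissue cassette: white plastic tray 40 mm long (x), 28 mm wide (y), 8 mm high, with a cream wax block on top (25 x 24 mm, to 15 mm height, 6 mm back from centre), 30 g. Origin at the centre of its underside; x points to its sloping label end. All are alike; 4 to 6 are present, at first askew on the deck, label ends roughly towards the fence (within 30 degrees).
- cassette5: A tissue cassette: white plastic tray 40 mm long (x), 28 mm wide (y), 8 mm high, with a cream wax block on top (25 x 24 mm, to 15 mm height, 6 mm back from centre), 30 g. Origin at the centre of its underside; x points to its sloping label end. All are alike; 4 to 6 are present, at first askew on the deck, label ends roughly towards the fence (within 30 degrees).
- cassette6: A tissue cassette: white plastic tray 40 mm long (x), 28 mm wide (y), 8 mm high, with a cream wax block on top (25 x 24 mm, to 15 mm height, 6 mm back from centre), 30 g. Origin at the centre of its underside; x points to its sloping label end. All are alike; 4 to 6 are present, at first askew on the deck, label ends roughly towards the fence (within 30 degrees).
- cassette1_label (a point): Middle of the label end face of cassette1, 20 mm ahead of its centre in x and 4 mm up.
- cassette2_label (a point): Middle of the label end face of cassette2, 20 mm ahead of its centre in x and 4 mm up.
- cassette3_label (a point): Middle of the label end face of cassette3, 20 mm ahead of its centre in x and 4 mm up.
- cassette4_label (a point): Middle of the label end face of cassette4, 20 mm ahead of its centre in x and 4 mm up.
- cassette5_label (a point): Middle of the label end face of cassette5, 20 mm ahead of its centre in x and 4 mm up.
- cassette6_label (a point): Middle of the label end face of cassette6, 20 mm ahead of its centre in x and 4 mm up.
- slide_box: Bystander: blue slide box 90 x 160 x 35 mm on the bench; origin under its centre.
- jar: Bystander: closed specimen jar, 60 mm in diameter, 80 mm high; origin under its centre.
- stapler: Bystander: black and grey desk stapler 130 x 34 x 40 mm; origin under its centre.
Things that resemble listed ones, but are neither listed nor needed, are in the scene too. Leave any purple or turquoise look-alike of the cassette3 alone.

How it is judged:
By the outcome, as a careful person would: the job done as asked, in the order asked, and still so for the second after the job is handed in, with the robot touching nothing.
Of cassette1, cassette2, cassette3, cassette4, cassette5, cassette6 only 4 to 6 are there at a start; the rules pass over those that are not, and their reading is None.
At some moment in a run one of cassette1, cassette2, cassette3, cassette4, cassette5, cassette6 may be knocked a few centimetres aside while the robot is not near it.
It also fails if it takes over 210 s, if anything falls off the work surface, if the arm or the gripper's body presses on something with over 40 N, if the wrist force passes 120 N, or if a joint passes its speed limit or range.

### The arm

A 6-joint arm with a two-finger parallel gripper is mounted at the origin on the work surface. World frame = base frame: x ahead of the robot, y to its left, z up, the work surface at z = 0. Lengths are in m, angles in rad, forces in N, time in s.
With the tool pointing down it reaches from about 0.35 to 0.925 m from the base axis. Payload 6.4 kg.
Tool frame: the origin (TCP) lies between the finger pads; the fingertips stand 8 mm ahead of it and the grasp point (between the pads) lies 11 mm behind it (r.tips_ahead is the distance from the TCP to the fingertips, in m); z points along the fingers, y is the direction in which the jaws open and shut (so a half turn about z gives the same grasp; the last joint's range is limited). The gripper opens to 85 mm and grips with 20 to 120 N. Pads are 22 mm wide; open, the fingers measure 114 mm over their backs; the gripper's body (76 mm by 85 mm) begins 54 mm behind the grasp point. The pads swing forward as they close: fully open they stand 13 mm farther back than shut.
Start: joints at [-1.286, 0.245, 1.558, -0, 1.339, -0.174], TCP at [0.288, -0.583, 0.239] pointing down, gripper open.
Joint ranges: [-3.13, 3.13], [-1.02, 2.26], [0.13, 2.54], [-0.95, 4.09], [0.21, 2.88], [-2.74, 2.74]. Speed limits (rad/s): [2.57, 2.57, 3.14, 3.14, 3.14, 3.14].

### API

Orientations are given as a unit quaternion [w, x, y, z].
In Python, from station import r, planner, readout, cams, ticket gives the robot as it stands. Calls block until the motion is done:
- r.movep(position, orientation): joint-space move of the TCP to a pose.
- r.move_linear(position, frame=None, feed=0.15, force_limit=None): straight line of the TCP; frame=None keeps the orientation; feed is the mean speed in m/s. With force_limit (N) it stops when the force on the tool has changed by that much, and returns True; else False.
- r.move_joints(angles): joint-space move.
- r.command_gripper(opening): finger opening in m; the grip force is fixed at half the most; returns when the fingers have stopped.
- r.dwell(seconds).
- planner.inverse_kinematics(position, orientation): joint angles nearest the present ones, or None.
- readout.get_obs(): the state.
- cams.grab_frame(name): name is "scene" or "top"; returns a dict with "pixels" (384x512x3 uint8, blue, green, red), "z_map" (384x512 float32, m along the optical axis (not along the pixel's ray), 0 where there is no reading), "K" (3x3 intrinsics, pixels), "k1" (the pictures are not rectified: a ray, as slopes to the right and down, at radius r is drawn at 1 + k1 r^2 times it, then the intrinsics apply), "world_to_cam" (4x4, takes a point from world to camera coordinates). Camera axes: x right, y down, z forward; pixel columns grow to the right and rows downward; lengths in m; the calibration is good to about 2 mm. A picture is of the moment at which its call begins.
A pose or a line that the arm cannot do raises r.PlanningError and nothing moves.
- ticket.finish_job(): hands the job in, once; it reports no verdict.
Trained networks look in the newest picture that a camera, given by its name, has taken for a name from the list of things; names that differ only in an ending like _2 or _b are one class to them, and where a whole thing is asked for, a point or a joint stands for the part that bears it (a point fixed in the world has none). Each returns a list of dicts, best first, with "conf" (0 to 1); they miss things now and then, are a little off and sometimes report something else, mostly with a low value. They report only what shows in the picture. A call takes as long as a camera call. They do not tell look-alikes from the thing itself.
- cams.find_in(camera, thing): "position" ([row, column] in pixels, amid what is visible of it).
- cams.masks_of(camera, thing): "mask" (384x512 bool, what is visible of it) and "position" ([row, column] in pixels, amid what is visible of it).
The state is a dict: "time_s": time; "joint_pos": joint angles; "joint_velocities": joint speeds; "tau": joint torques, N m; "tcp_pos": TCP position; "tcp_rot": TCP orientation; "ft_force": force on the tool from outside, world axes, zero at the start; "moment": the same for the moment, N m; "opening": finger opening in m.
Only numpy, scipy, OpenCV 4.12 (cv2) and the standard library are available. Lean on these libraries where they do the work, as an engineer would, in place of code of your own. Each camera call takes 0.05 s, during which the arm holds its last target.

## Working session

There is one attempt and no reset: what is moved stays moved. The work goes in short steps, each a Python script; the robot and the scene stay as the last script left them, time stands still between calls to the robot, and variables do not carry over. Pictures are saved under pics/ and viewed, and the job is handed in when it is done.

```bash
ls -la; mkdir -p pics; python3 - <<'E'
from station import r, planner, readout, cams, ticket
import cv2
for n in ("scene","top"):
    f=cams.grab_frame(n); cv2.imwrite(f"pics/{n}0.png",f["pixels"]); 
    print(n,f["K"],f["k1"],f["world_to_cam"])
    for t in ["corner","push_knob","pin","notch","cassette1","slide_box","jar","stapler","carriage"]:
        print(t,[(round(d["conf"],2),[int(x) for x in d["position"]]) for d in cams.find_in(n,t)][:9])
print(readout.get_obs())
E
```

```text
total 12
drwxr-xr-x  3 agent agent 4096 Dec  6 21:53 .
drwxr-xr-x 23 root  root  4096 Dec  6 21:53 ..
drwxr-xr-x  2 agent agent 4096 Dec  6 21:53 pics
scene [[422.51549695   0.         255.40945568]
 [  0.         422.51549695 195.36385933]
 [  0.           0.           1.        ]] -0.09423297351343957 [[-0.49466041  0.86892044  0.01698099  0.2586628 ]
 [ 0.44767008  0.27150037 -0.85198536 -0.1596142 ]
 [-0.74491783 -0.41384154 -0.52329017  1.55236109]
 [ 0.          0.          0.          1.        ]]
corner [(0.56, [218, 255]), (0.15, [190, 195])]
push_knob [(0.62, [214, 256])]
pin [(0.63, [191, 194])]
notch [(0.65, [232, 232])]
cassette1 [(0.65, [208, 220]), (0.58, [222, 281]), (0.56, [192, 272]), (0.55, [183, 240]), (0.46, [199, 247])]
slide_box [(0.77, [257, 416])]
jar [(0.74, [289, 387])]
stapler [(0.93, [172, 147]), (0.44, [285, 387])]
carriage [(0.97, [217, 257])]
top [[438.80207271   0.         257.9075992 ]
 [  0.         438.80207271 190.93069475]
 [  0.           0.           1.        ]] -0.019795595649671077 [[-0.02740701 -0.99920853 -0.02882996  0.00569316]
 [-0.9808
[... 562 characters left out ...]
ime_s': 1.0, 'joint_pos': array([-1.28610648e+00,  2.45084693e-01,  1.55778006e+00, -2.04899785e-05,
        1.33873940e+00, -1.74121184e-01]), 'joint_velocities': array([ 3.86270652e-04,  7.51374658e-04,  1.08877038e-03, -1.48121456e-05,
       -1.68925338e-03,  1.09321758e-03]), 'tau': array([ 5.12174229e-04, -4.29517508e+01, -3.26427770e+01, -1.21128705e-04,
        4.50672696e-04, -5.50905966e-06]), 'tcp_pos': array([ 0.2878648 , -0.58279186,  0.23931078]), 'tcp_rot': array([-5.19428418e-06,  9.73801216e-01,  2.27400950e-01, -1.02730743e-05]), 'ft_force': array([0.7441001 , 0.328063  , 0.29409603]), 'moment': array([-0.00791161,  0.02560994, -0.03774497]), 'opening': 0.08523588742279585}
```

```bash
python3 - <<'E'
import cv2
a=cv2.imread("pics/scene0.png"); cv2.imwrite("pics/scene0b.png",cv2.resize(a[130:310,130:370],None,fx=3.3,fy=3.3,interpolation=cv2.INTER_CUBIC))
a=cv2.imread("pics/top0.png"); cv2.imwrite("pics/top0b.png",cv2.resize(a[120:270,180:380],None,fx=4,fy=4,interpolation=cv2.INTER_CUBIC))
E
```

```text
(no output)
```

View pics/top0.png

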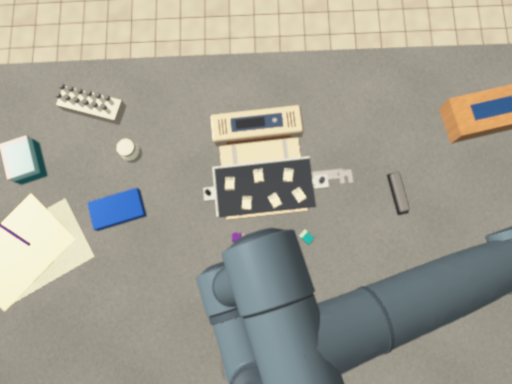

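View pics/scene0.png

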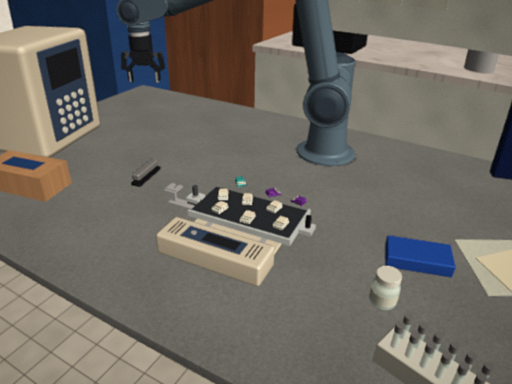

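```bash
sleep 1
```

```text
(no output)
```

View pics/top0b.png

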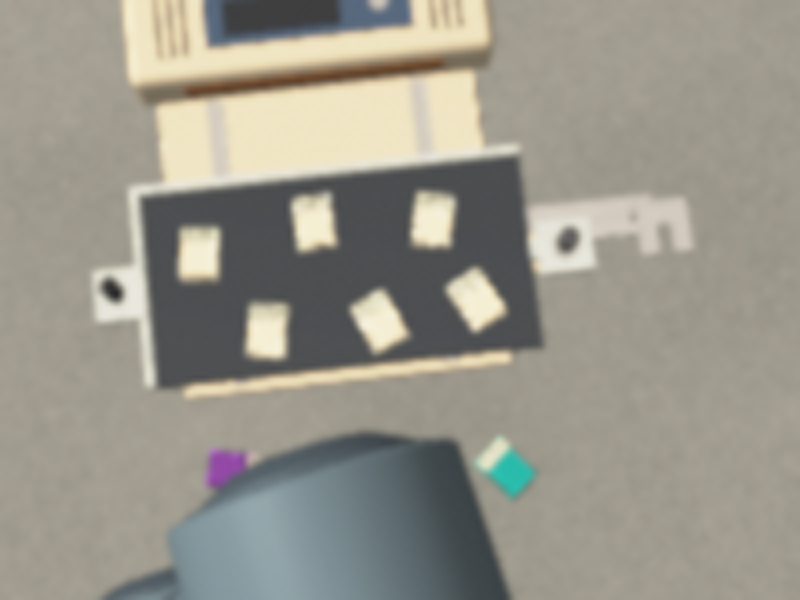

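View pics/scene0b.png

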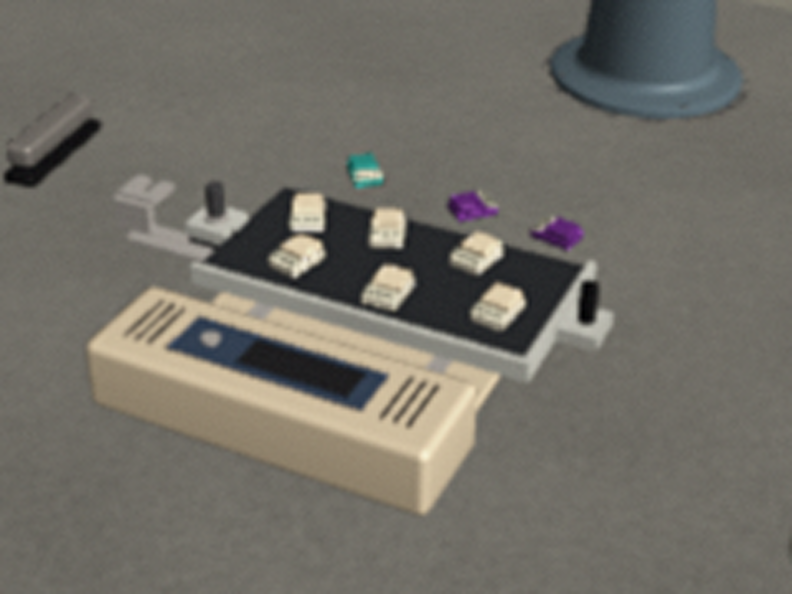

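The top view shows six white cassettes on the dark deck (cropped view 4x). The end stop is at the left, the fence at the top, the knob at about (185,208), the pin near (180,321) and the bracket slot near (176,345). The turquoise and purple look-alikes lie off the deck, towards the robot. Next I fit the deck and the wax blocks metrically.

```bash
cat > h.py <<'E'
import numpy as np, cv2
from station import r, planner, readout, cams, ticket
def und(f,uv):
    K=f["K"];uv=np.atleast_2d(np.asarray(uv,float))
    d=(uv-[K[0,2],K[1,2]])/[K[0,0],K[1,1]]
    s=d.copy()
    for _ in range(20): s=d/(1+f["k1"]*(s**2).sum(1,keepdims=True))
    return s
def pix2plane(f,uv,z):
    """uv (col,row) -> world on plane z"""
    s=und(f,uv);T=f["world_to_cam"];R=T[:3,:3];C=-R.T@T[:3,3]
    d=np.c_[s,np.ones(len(s))]@R
    return C+d*((z-C[2])/d[:,2])[:,None]
def proj(f,P):
    P=np.atleast_2d(P);T=f["world_to_cam"];c=P@T[:3,:3].T+T[:3,3];s=c[:,:2]/c[:,2:]
    s=s*(1+f["k1"]*(s**2).sum(1,keepdims=True));K=f["K"]
    return s*[K[0,0],K[1,1]]+[K[0,2],K[1,2]]
def bird(f,z,x0,x1,y0,y1,mm=0.5):
    """metric map: row 0 at x1 (up = +x), col 0 at y1 (left=+y)"""
    m=mm/1000
    xs=np.arange(x1,x0,-m);ys=np.arange(y1,y0,-m)
    Y,X=np.meshgrid(ys,xs)
    p=proj(f,np.c_[X.ravel(),Y.ravel(),np.full(X.size,z)]).astype(np.float32).reshape(X.shape+(2,))
    return cv2.remap(f["pixels"],p[...,0],p[...,1],cv2.INTER_LINEAR)
E
python3 - <<'E'
from h import *
print(r.tips_ahead)
f=cams.grab_frame("top")
print(pix2plane(f,[[215,167],[310,158],[315,206],[218,217]],0.024))
B=(0.40,0.65,-0.35,0.20)
for z in (0.024,0.039):
    im=bird(f,z,*B); cv2.imwrite(f"pics/bird{int(z*1000)}.png",im[:, :]); print(im.shape)
E
```

```text
0.008
[[ 0.57874969  0.1215355   0.024     ]
 [ 0.59710915 -0.17176151  0.024     ]
 [ 0.44732448 -0.17925649  0.024     ]
 [ 0.42314412  0.1137958   0.024     ]]
(500, 1100, 3)
(500, 1100, 3)
```

```bash
cat >> h.py <<'E'
BB=(0.38,0.68,-0.36,0.22)
def deck_fit(f):
    im=bird(f,0.024,*BB); g=im.max(2)
    m=(g<110).astype(np.uint8)*255
    return im,g,m
E
python3 - <<'E'
from h import *
f=cams.grab_frame("top")
im,g,m=deck_fit(f)
im2=cv2.resize(im,None,fx=.65,fy=.65);cv2.imwrite("pics/b1.png",im2)
for p in [(0.5,-0.02),(0.39,-0.02),(0.5,-0.3)]:
    i=int((BB[1]-p[0])*2000);j=int((BB[3]-p[1])*2000);print(p,im[i,j])
E
```

```text
(0.5, -0.02) [81 79 77]
(0.39, -0.02) [141 153 158]
(0.5, -0.3) [137 150 154]
```

View pics/b1.png

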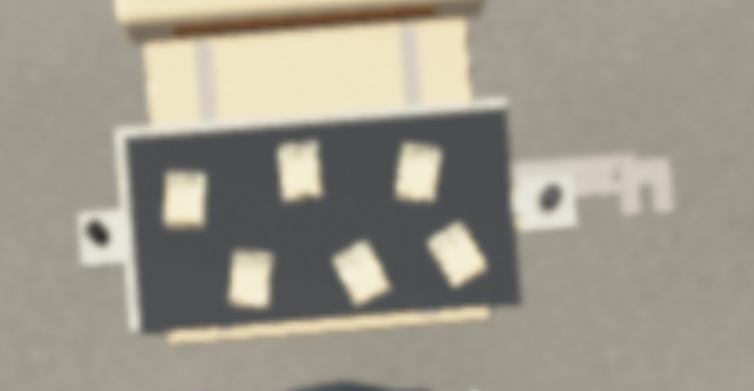

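```bash
cat >> h.py <<'E'
from scipy.optimize import minimize
def w2b(P): # world xy -> bird px (col,row)
    P=np.atleast_2d(P); return np.c_[(BB[3]-P[:,1])*2000,(BB[1]-P[:,0])*2000]
def b2w(q):
    q=np.atleast_2d(q); return np.c_[BB[1]-q[:,1]/2000,BB[3]-q[:,0]/2000]
def carriage_pose(f):
    im,g,m=deck_fit(f)
    m=(g<125).astype(np.uint8)
    n,l,s,c=cv2.connectedComponentsWithStats(cv2.morphologyEx(m,cv2.MORPH_OPEN,np.ones((9,9))))
    # component nearest the middle, large
    k=1+np.argmax([s[i,4] if s[i,1]>20 and s[i,1]+s[i,3]<m.shape[0]-2 else 0 for i in range(1,n)])
    cs,_=cv2.findContours((l==k).astype(np.uint8),cv2.RETR_EXTERNAL,cv2.CHAIN_APPROX_NONE)
    hull=cv2.convexHull(max(cs,key=len))
    box=b2w(cv2.boxPoints(cv2.minAreaRect(hull)))
    # corner: max x and max y
    i=np.argmax(box[:,0]*1.0+box[:,1]*1.0); 
    c=box[i]; o=[box[(i+1)%4],box[(i-1)%4]]
    o.sort(key=lambda p:np.linalg.norm(p-c))
    ex=(c-o[0]); ey=(c-o[1])
    yaw=np.arctan2(-ey[0],ey[1])
    return c,yaw,np.linalg.norm(ex),np.linalg.norm(ey)
def Rz(a): return np.array([[np.cos(a),-np.sin(a)],[np.sin(a),np.cos(a)]])
TR=np.array([[x,y,z] for x in(-20,20) for y in(-14,14) for z in(0,8) if not (x==20 and z==8)]+[[17,-14,8],[17,14,8]])/1000
BL=np.array([[x,y,z] for x in(-18.5,6.5) for y in(-12,12) for z in(8,15)])/1000
def sil(f,p,up=4,off=(0,0)):
    x,y,a=p;M=np.zeros((384*0+200*up,260*up),np.uint8)
    for S in(TR,BL):
        W=np.c_[S[:,:2]@Rz(a).T+[x,y],S[:,2]+0.024]
        q=((proj(f,W)-off+.5)*up)
        cv2.fillConvexPoly(M,cv2.convexHull(np.round(q*16).astype(np.int32)),1,shift=4)
    return M
def cassettes(f,c,yaw):
    """list of world (x,y,a), IoU"""
    px=f["pixels"]; up=4; off=(140,80)
    crop=px[off[1]:off[1]+200,off[0]:off[0]+260]
    g=cv2.resize(crop,None,fx=up,fy=up,interpolation=cv2.INTER_LINEAR).max(2)
    loc=np.array([[-149,-294],[-149,-1],[-3,-1],[-3,-294]])/1000
    W=loc@Rz(yaw).T+c
    D=np.zeros_like(g);cv2.fillConvexPoly(D,np.round((proj(f,np.c_[W,np.full(4,.026)])-off+.5)*up).astype(np.int32),1)
    m=((g>150)&(D>0)).astype(np.uint8)
    n,l,s,ct=cv2.connectedComponentsWithStats(m)
    out=[]
    for k in range(1,n):
        if s[k,4]<900: continue
        b=(l==k).astype(np.uint8)
        p0=pix2plane(f,ct[k]/up-.5+off,0.032)[0,:2]
        best=None
        for a0 in np.deg2rad([-25,0,25]):
            F=lambda v:1-(lambda M:(M&b).sum()/max(1,(M|b).sum()))(sil(f,[v[0]/1000,v[1]/1000,v[2]/50],up,off))
            v0=np.array([p0[0]*1000,p0[1]*1000,(yaw+a0)*50])
            o=minimize(F,v0,method="Nelder-Mead",options=dict(initial_simplex=v0+np.vstack([np.zeros(3),np.eye(3)*6]),maxiter=120,xatol=.1,fatol=1e-3))
            if best is None or o.fun<best.fun: best=o
        v=best.x; out.append((v[0]/1000,v[1]/1000,v[2]/50,1-best.fun,s[k,4]))
    return out
def local(c,yaw,P): return (np.asarray(P)-c)@Rz(yaw)
E
python3 - <<'E'
from h import *
f=cams.grab_frame("top")
c,yaw,lx,ly=carriage_pose(f); print(c,np.degrees(yaw),lx,ly)
for p in cassettes(f,c,yaw): print(np.round(local(c,yaw,p[:2])*1000,1),round(np.degrees(p[2]-yaw),1),round(p[3],3),p[4])
# pin and knob, notch
for t,z in (("pin",.058),("notch",.036),("push_knob",.059)):
    for d in cams.masks_of("top",t):
        q=d["position"];print(t,round(d["conf"],2),q,np.round(local(c,yaw,pix2plane(f,[q[::-1]],z)[0,:2])*1000,1),d["mask"].sum())
for n,L,z in (("knob",(-75,24),.059),):
    w=Rz(yaw)@np.array(L)/1000+c; print(n,proj(f,[*w,z]))
big=cv2.resize(f["pixels"][150:210,300:370],None,fx=10,fy=10,interpolation=cv2.INTER_CUBIC);cv2.imwrite("pics/pin0.png",big)
E
```

```text
[0.57279146 0.12237619] 4.5112314 0.15090352 0.2931395
[ -33.8 -130.3] 0.7 0.915 2113
[ -42.5 -220.7] -12.3 0.913 2120
[-49.2 -40.8] -5.5 0.949 2086
[-107.3 -244.9] 26.4 0.918 2274
[-116.5 -170.6] 22.6 0.922 2238
[-114.   -86.3] -6.1 0.935 2151
pin 0.38 [178.9, 321.5] [ -75.3 -316.5] 44
notch 0.82 [163.6, 266.7] [  -4.6 -160.6] 9447
push_knob 0.93 [185.9, 262.3] [ -76.9 -139.7] 4735
push_knob 0.65 [195.1, 299.2] [-116.6 -244.8] 133
push_knob 0.64 [166.1, 263.7] [ -17.2 -150.4] 9589
knob [[207.43403956 191.31206868]]
```

View pics/pin0.png

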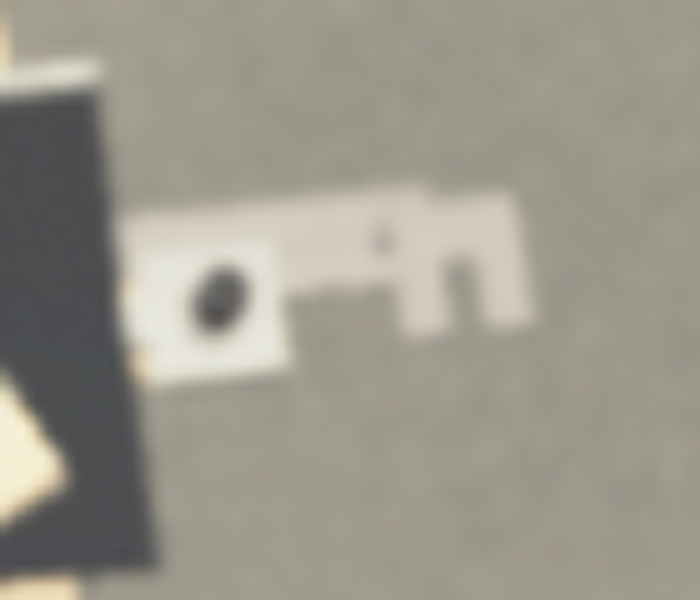

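```bash
cat >> h.py <<'E'
from scipy.spatial.transform import Rotation as Ro
def quat(a,half=None):
    """tool down, tool y along world heading a; picks half turn nearest"""
    def mk(a):
        y=np.array([np.cos(a),np.sin(a),0]);z=np.array([0,0,-1.]);x=np.cross(y,z)
        q=Ro.from_matrix(np.c_[x,y,z]).as_quat();return q[[3,0,1,2]]
    q0=np.asarray(readout.get_obs()["tcp_rot"])
    c=[mk(a),mk(a+np.pi)]
    return max(c,key=lambda q:abs(q@q0))
def st(s=""):
    o=readout.get_obs();print(s,"t=%.1f"%o["time_s"],"tcp",np.round(o["tcp_pos"]*1000,1),"F",np.round(o["ft_force"],1),"op %.1f"%(o["opening"]*1000));return o
def W(c,yaw,L,z): # local mm -> world
    return np.r_[Rz(yaw)@np.array(L)/1000+c,z]
ZG=0.0415
def pick(c,yaw,p,zt=0.09,op=0.046):
    a=p[2]; g=np.array(p[:2])+Rz(a)@[-0.006,0]
    q=quat(a)
    r.command_gripper(op)
    r.movep([*g,zt],q)
    hit=r.move_linear([*g,ZG],feed=0.08,force_limit=6)
    if hit: st("HIT on descent")
    r.command_gripper(0.0)
    o=st("gripped"); return o["opening"]
def place(c,yaw,n,ygap=6,xgap=8,zt=0.065):
    y=-14-28*(n-1)-ygap
    o=readout.get_obs(); P=o["tcp_pos"]
    r.move_linear([P[0],P[1],zt],feed=0.1)
    q=quat(yaw)
    t=W(c,yaw,(-26-xgap,y),0)[:2]
    r.move_linear([*t,zt],q,feed=0.15)
    r.move_linear([*t,ZG],feed=0.06,force_limit=5)
    seat(c,yaw)
def seat(c,yaw):
    ux=np.r_[Rz(yaw)@[1,0],0];uy=np.r_[Rz(yaw)@[0,1],0]
    for u,d,F in ((ux,.02,4),(uy,.016,3),(ux,.006,4)):
        P=readout.get_obs()["tcp_pos"]
        h=r.move_linear(P+u*d,feed=0.015,force_limit=F)
        o=readout.get_obs();print("  seat",h,np.round(local(c,yaw,o["tcp_pos"][:2])*1000,1),np.round(o["ft_force"],1))
def release(zt=0.075,op=0.046):
    r.command_gripper(op)
    P=readout.get_obs()["tcp_pos"];r.move_linear([P[0],P[1],zt],feed=0.12)
E
python3 - <<'E'
from h import *
f=cams.grab_frame("top")
c,yaw,lx,ly=carriage_pose(f); np.save("cp.npy",[*c,yaw])
cs=cassettes(f,c,yaw)
cs.sort(key=lambda p:-local(c,yaw,p[:2])[1]); np.save("cs.npy",cs)
r.movep([*W(c,yaw,(-60,-60),.15)],quat(yaw)); st()
pick(c,yaw,cs[0]); place(c,yaw,1); release(); st()
f=cams.grab_frame("scene");cv2.imwrite("pics/s1.png",cv2.resize(f["pixels"][150:260,150:330],None,fx=4,fy=4,interpolation=cv2.INTER_CUBIC))
E
```

```text
t=3.8 tcp [518.1  57.2 150.2] F [-0.9 -0.6  0.7] op 85.4
gripped t=5.7 tcp [521.9  78.   42.4] F [-0.3 -0.5  3.9] op 22.8
  seat True [-34.  -20.4] [-0.  -0.8  3.6]
  seat True [-33.9 -11.7] [ 0.3 -1.3  2.8]
  seat True [-33.7 -11.7] [0.1 0.1 3.2]
 t=8.8 tcp [539.9 107.8  75.4] F [-0.1  0.5 -0.5] op 46.2
```

View pics/s1.png

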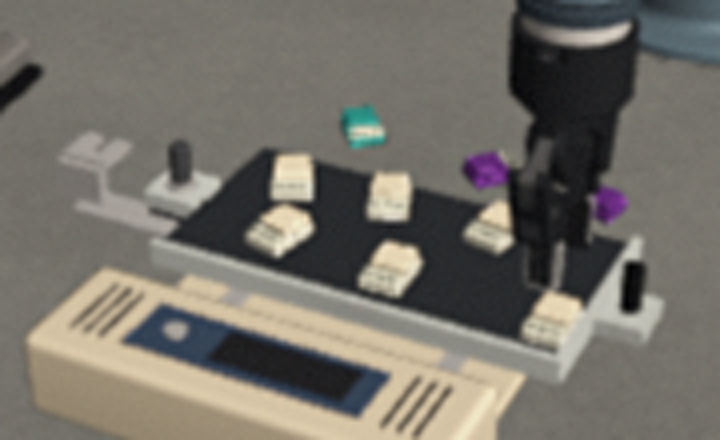

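Cassette 1 is at the end stop but not yet at the fence: the first x-push stopped at once because the fingers were bearing down. I'll regrip it higher and retry.

```bash
sed -i 's/^ZG=.*/ZG=0.0445/; s/((ux,.02,4),(uy,.016,3),(ux,.006,4))/((ux,.02,6),(uy,.016,5),(ux,.006,6))/' h.py
python3 - <<'E'
from h import *
x,y,yaw=np.load("cp.npy");c=np.array([x,y])
p=readout.get_obs()["tcp_pos"]
P=[*(p[:2]+Rz(yaw)@[.006,0]),yaw]
pick(c,yaw,P,zt=.07)
o=readout.get_obs();F0=o["ft_force"]
seat(c,yaw)
st(); release()
p=readout.get_obs()["tcp_pos"]
r.movep([*W(c,yaw,(-114,-86),.12)],quat(yaw))
f=cams.grab_frame("scene");cv2.imwrite("pics/s2.png",cv2.resize(f["pixels"][150:260,150:330],None,fx=4,fy=4,interpolation=cv2.INTER_CUBIC))
E
```

```text
gripped t=10.2 tcp [539.9 107.9  45.3] F [-0.6  0.8  3.1] op 21.2
  seat True [-32.6 -11.9] [-0.6 -0.3  3.6]
  seat True [-32.6 -11.9] [-0.5 -0.9  2.6]
  seat True [-32.5 -11.8] [-1.1  0.3  4.1]
 t=11.2 tcp [541.3 108.   45.2] F [-1.1  0.3  4.1] op 21.0
```

View pics/s2.png

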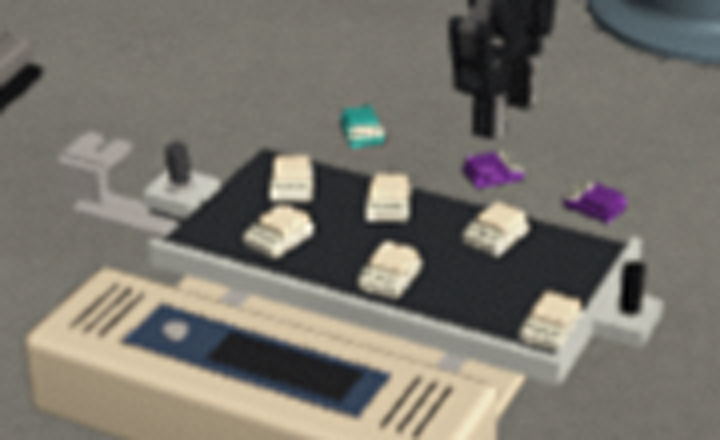

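```bash

python3 - <<'E'
from h import *
x,y,yaw=np.load("cp.npy");c=np.array([x,y])
ux=np.r_[Rz(yaw)@[1,0],0]
st()
for feed in (.015,.04):
  for F in (3,5):
    P=readout.get_obs()["tcp_pos"]
    print(feed,F,r.move_linear(P+ux*.01,feed=feed,force_limit=F)); st()
    r.move_linear(P,feed=.05)
fs=[]
for i in range(20):
    r.dwell(.02);fs.append(readout.get_obs()["ft_force"])
print(np.std(fs,0),np.mean(fs,0)); st()
E
```

```text
t=12.5 tcp [465.9  27.9 119.4] F [-0.5  0.3  0.1] op 46.2
0.015 3 False
 t=13.4 tcp [475.8  28.7 119.4] F [ 0.6 -0.1 -0.5] op 46.0
0.015 5 False
 t=14.5 tcp [475.4  28.7 119.3] F [ 0.4  0.1 -1.6] op 45.8
0.04 3 False
 t=15.2 tcp [475.4  28.7 119.4] F [-0.1  0.4 -0.2] op 46.1
0.04 5 False
 t=16.0 tcp [474.9  28.7 119.3] F [ 0.6  1.2 -0.5] op 46.2
[0.37938405 0.57603143 0.36480765] [ 0.06969392 -0.00492982 -0.14108398]
 t=16.7 tcp [464.7  27.9 119.4] F [ 0.6 -0.1 -0.1] op 45.9
```

```bash

python3 - <<'E'
from h import *
r.movep([0.42,-0.28,.25],quat(readout.get_obs() and np.load("cp.npy")[2])); st()
f=cams.grab_frame("top")
c,yaw,lx,ly=carriage_pose(f); print(c,np.degrees(yaw),lx,ly)
for p in cassettes(f,c,yaw): print(np.round(local(c,yaw,p[:2])*1000,1),round(np.degrees(p[2]-yaw),1),round(p[3],3),p[4])
cv2.imwrite("pics/t3.png",cv2.resize(f["pixels"][145:225,195:355],None,fx=5,fy=5,interpolation=cv2.INTER_CUBIC))
E
```

```text
t=17.9 tcp [ 420.  -279.   249.2] F [ 1.1 -0.1 -0.2] op 45.9
[0.57531905 0.12227311] 4.390701 0.1507783 0.29278812
[ -42.5 -220.5] -12.4 0.917 2121
[ -33.7 -130.1] 0.4 0.897 2096
[-28.6 -13.1] -5.0 0.848 1749
[-107.5 -244.9] 26.7 0.914 2301
[-116.6 -171. ] 24.2 0.91 2290
[-113.6  -85.8] -11.3 0.924 2200
```

View pics/t3.png

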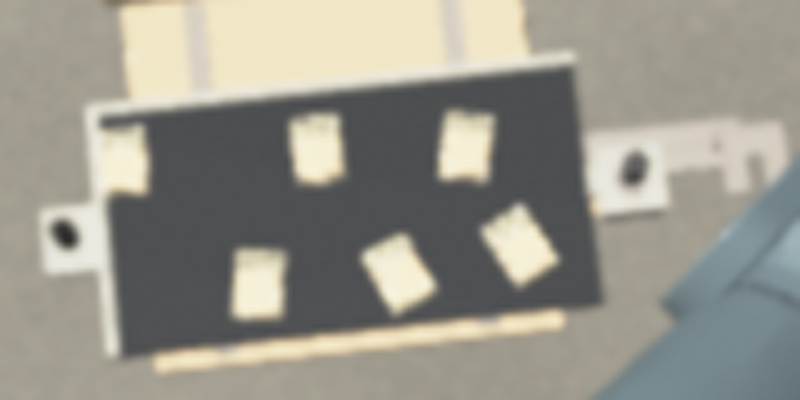

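```bash
cat >> h.py <<'E'
ZP=0.0365
def nudge(c,yaw,L,d,dist,back,F=3.5,feed=0.03,zt=0.065,first=True):
    """closed gripper (jaws along carriage y): start at L(mm) minus back along d, push dist+"""
    d=np.array(d,float);s=np.array(L)-d*back
    q=quat(yaw+np.pi/2)
    o=readout.get_obs()
    r.movep(W(c,yaw,s,zt),q) if first else r.move_linear(W(c,yaw,s,zt),q,feed=.2)
    if r.move_linear(W(c,yaw,s,ZP),feed=.1,force_limit=8): st("HIT down"); raise SystemExit
    e=s+d*(back+dist)
    h=r.move_linear(W(c,yaw,e,ZP),feed=feed,force_limit=F)
    o=readout.get_obs();P=o["tcp_pos"];l=local(c,yaw,P[:2])*1000
    print("  nudge",d,h,"tcp local",np.round(l,1),"F",np.round(o["ft_force"],1))
    b=l-d*4
    r.move_linear(W(c,yaw,b,ZP),feed=.1)
    r.move_linear(W(c,yaw,b,zt),feed=.2)
    return h,l
E
python3 - <<'E'
from h import *
f=cams.grab_frame("top")
c,yaw,_,_=carriage_pose(f); np.save("cp.npy",[*c,yaw])
r.command_gripper(0)
r.movep(W(c,yaw,(-80,-14),.1),quat(yaw+np.pi/2))
nudge(c,yaw,(-48,-14),(1,0),10,18)
nudge(c,yaw,(-22,-28),(0,1),-4,28,first=False)
nudge(c,yaw,(-48,-14),(1,0),10,14,first=False)
st()
r.movep(W(c,yaw,(-80,-14),.065),quat(yaw+np.pi/2))
r.movep([0.42,-0.28,.25],quat(yaw))
f=cams.grab_frame("top")
c,yaw,lx,ly=carriage_pose(f); print(c,np.degrees(yaw),lx,ly)
for p in cassettes(f,c,yaw): print(np.round(local(c,yaw,p[:2])*1000,1),round(np.degrees(p[2]-yaw),1),round(p[3],3),p[4])
cv2.imwrite("pics/t4.png",cv2.resize(f["pixels"][145:225,195:355],None,fx=5,fy=5,interpolation=cv2.INTER_CUBIC))
f=cams.grab_frame("scene");cv2.imwrite("pics/s4.png",cv2.resize(f["pixels"][150:260,150:330],None,fx=4,fy=4,interpolation=cv2.INTER_CUBIC))
E
```

```text
nudge [1. 0.] True tcp local [-48.6 -13.9] F [ 0.5  0.1 -0.1]
  nudge [0. 1.] True tcp local [-22.  -35.3] F [ 1.5 -4.9  1.8]
  nudge [1. 0.] True tcp local [-48.6 -14. ] F [-0.4 -1.3 -0.9]
 t=25.9 tcp [525.1 104.4  66.2] F [ 0.2 -1.2 -0.7] op 0.0
[0.57531905 0.12227311] 4.390701 0.1507783 0.29278812
[ -42.5 -220.9] -9.7 0.916 2130
[ -33.9 -129.7] 2.1 0.9 2092
[-21.  -14.2] 4.5 0.773 1520
[-107.  -245.2] 27.9 0.919 2295
[-116.3 -171. ] 25.1 0.908 2279
[-113.5  -85.9] -9.2 0.923 2201
```

View pics/t4.png

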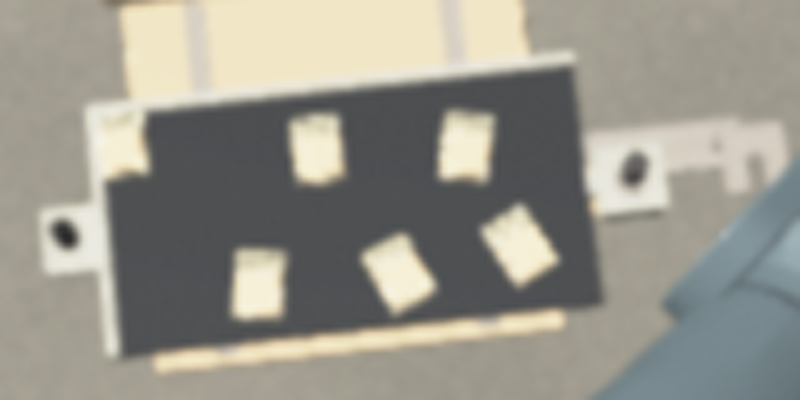

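View pics/s4.png

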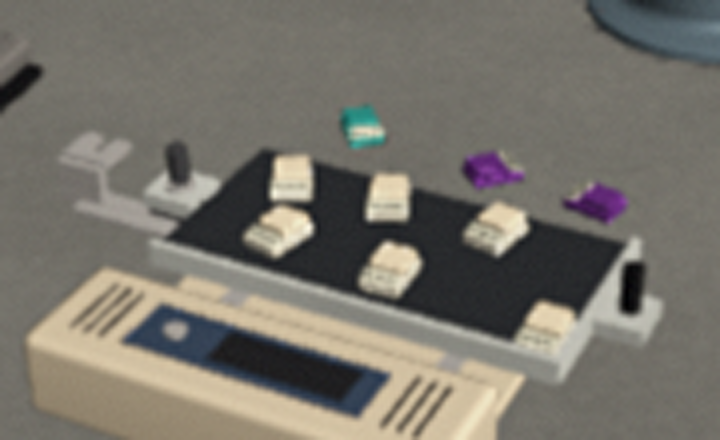

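```bash
sed -i 's/q=quat(yaw+np.pi\/2)/q=quat(yaw)/; s/^ZG=.*/ZG=0.043/' h.py; cat >> h.py <<'E'
def do(c,yaw,p,n):
    pick(c,yaw,p)
    P=readout.get_obs()["tcp_pos"]
    r.move_linear([P[0],P[1],.07],feed=.1)
    y=-14-28*(n-1)
    t=W(c,yaw,(-26-6,y-5),0)[:2]
    r.movep([*t,.07],quat(yaw))
    print("  down hit",r.move_linear([*t,ZG+.001],feed=.05,force_limit=4)); st()
    release(zt=.065); r.command_gripper(0)
    nudge(c,yaw,(-47,y-5),(1,0),10,20,first=False)
    nudge(c,yaw,(-22,y-14),(0,1),0,30,first=False)
    nudge(c,yaw,(-47,y),(1,0),10,12,first=False)
def look(tag):
    ft=cams.grab_frame("top")
    cv2.imwrite(f"pics/t{tag}.png",cv2.resize(ft["pixels"][145:225,195:355],None,fx=5,fy=5,interpolation=cv2.INTER_CUBIC))
    f=cams.grab_frame("scene");cv2.imwrite(f"pics/s{tag}.png",cv2.resize(f["pixels"][150:260,150:330],None,fx=4,fy=4,interpolation=cv2.INTER_CUBIC))
    return ft
def clear(yaw): r.movep([0.42,-0.28,.25],quat(yaw))
E
python3 - <<'E'
from h import *
x,y,yaw=np.load("cp.npy");c=np.array([x,y])
f=cams.grab_frame("top")
cs=cassettes(f,c,yaw);cs.sort(key=lambda p:-local(c,yaw,p[:2])[1]);print(len(cs))
do(c,yaw,cs[1],2)
clear(yaw);look(5);st()
E
```

```text
6
gripped t=30.8 tcp [463.1  28.3  43.9] F [-1.7 -0.2  5.1] op 22.0
  down hit True
 t=32.2 tcp [545.9  72.7  44. ] F [-1.7 -1.2  4.8] op 22.0
  nudge [1. 0.] True tcp local [-48.9 -47. ] F [-1.6 -0.4  1.3]
  nudge [0. 1.] True tcp local [-21.9 -63.2] F [ 0.1 -4.   2.1]
  nudge [1. 0.] True tcp local [-48.8 -42. ] F [-2.1 -0.5  3.4]
 t=40.9 tcp [ 420.2 -279.   249.2] F [ 0.6  0.3 -0.1] op 0.1
```

View pics/t5.png

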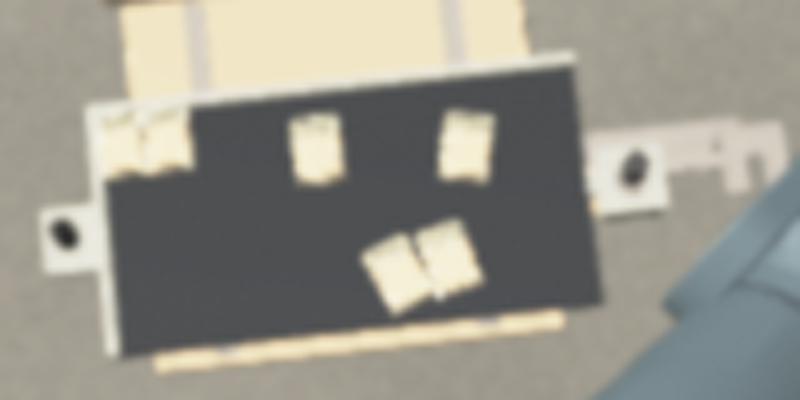

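View pics/s5.png

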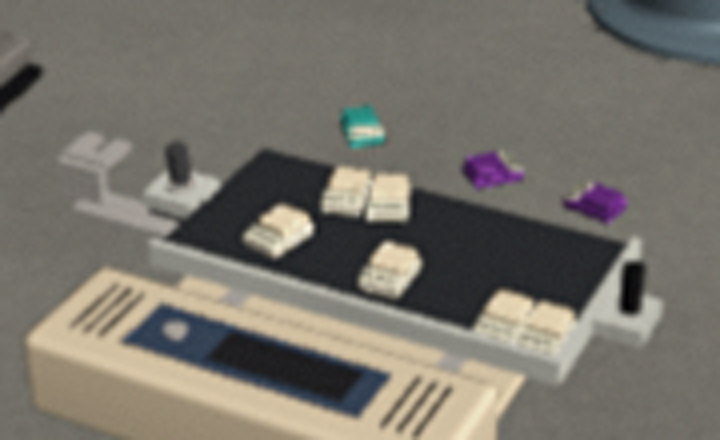

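Cassettes 1 and 2 are seated snugly. The expected knock has also happened: the right-rear cassette now lies beside the other rear one, at about (440,260) in the zoom. Continuing.

```bash

python3 - <<'E'
from h import *
x,y,yaw=np.load("cp.npy");c=np.array([x,y])
do(c,yaw,[*W(c,yaw,(-33.9,-129.8),0)[:2],yaw+.02],3)
do(c,yaw,[*W(c,yaw,(-42.5,-220.7),0)[:2],yaw-.19],4)
clear(yaw);f=look(6);st()
for p in cassettes(f,c,yaw): print(np.round(local(c,yaw,p[:2])*1000,1),round(np.degrees(p[2]-yaw),1),round(p[3],3),p[4])
E
```

```text
gripped t=43.8 tcp [546.3 -10.4  44. ] F [-1.4  0.5  5. ] op 21.8
  down hit True
 t=45.0 tcp [548.5  44.6  44. ] F [-0.6  0.   4.4] op 22.1
  nudge [1. 0.] True tcp local [-48.9 -75. ] F [-2.1 -0.2  2.3]
  nudge [0. 1.] True tcp local [-21.9 -91.2] F [-0.2 -2.4  1.2]
  nudge [1. 0.] True tcp local [-48.8 -70. ] F [-2.1 -0.   2.7]
gripped t=54.4 tcp [ 544.6 -100.6   44. ] F [ 0.1 -0.2  4.3] op 21.9
  down hit True
 t=55.8 tcp [550.6  16.6  44. ] F [-0.2 -0.2  4.4] op 21.7
  nudge [1. 0.] True tcp local [ -48.6 -102.9] F [-2.6 -1.3  3.8]
  nudge [0. 1.] True tcp local [ -21.9 -119.2] F [ 1.2 -3.1  1.5]
  nudge [1. 0.] True tcp local [-48.5 -98. ] F [-3.5 -0.2  3.9]
 t=64.4 tcp [ 420.2 -278.9  248.9] F [-0.1 -0.4 -0.3] op 0.4
[-19.7 -59.5] -94.3 0.325 6480
[-113.  -187.4] -89.7 0.472 4503
```

View pics/t6.png

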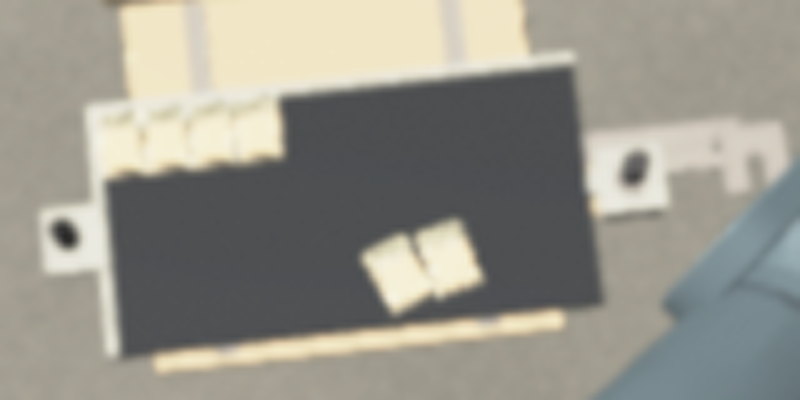

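View pics/s6.png

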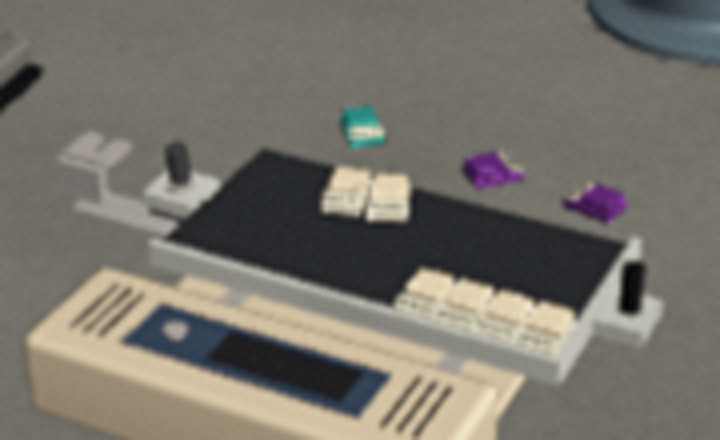

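```bash

python3 - <<'E'
from h import *
x,y,yaw=np.load("cp.npy");c=np.array([x,y])
f=cams.grab_frame("top")
for d in cams.masks_of("top","cassette1"):
    q=d["position"]; print(round(d["conf"],2),np.round(q,1),np.round(local(c,yaw,pix2plane(f,[q[::-1]],.034)[0,:2])*1000,1),d["mask"].sum())
P=pix2plane(f,[[284.8,196.6]],.034)[0,:2]; print(local(c,yaw,P)*1000)
g=f["pixels"].max(2)
# joint fit of the pair
up=4;off=(140,80)
G=cv2.resize(f["pixels"][80:280,140:400],None,fx=up,fy=up).max(2)
n,l,s,ct=cv2.connectedComponentsWithStats((G>150).astype(np.uint8))
L=W(c,yaw,(-113,-187),0.03);k=l[tuple(np.round((proj(f,L)[0]-off+.5)*up).astype(int)[::-1])]
b=(l==k).astype(np.uint8);print(k,b.sum())
A=np.r_[W(c,yaw,(-116.3,-171),0)[:2]*1000,(yaw+.43)*50,P*1000,(yaw+.35)*50]
def F(v):
    M=sil(f,[v[0]/1000,v[1]/1000,v[2]/50],up,off)|sil(f,[v[3]/1000,v[4]/1000,v[5]/50],up,off)
    return 1-(M&b).sum()/(M|b).sum()
o=minimize(F,A,method="Nelder-Mead",options=dict(initial_simplex=A+np.vstack([np.zeros(6),np.eye(6)*5]),maxiter=600,xatol=.1,fatol=1e-4))
v=o.x;print(1-o.fun)
ps=[[v[0]/1000,v[1]/1000,v[2]/50],[v[3]/1000,v[4]/1000,v[5]/50]]
for p in ps: print(np.round(local(c,yaw,p[:2])*1000,1),np.degrees(p[2]-yaw))
np.save("pair.npy",ps)
E
```

```text
0.68 [234.  265.6] [-219.6 -134. ] 84
0.57 [239.2 239.6] [-226.7  -55.9] 118
0.54 [197.2 274.8] [-112.5 -173.4] 108
0.52 [173.3 238.8] [-27.1 -72.7] 92
0.46 [173.  226.3] [-21.9 -34.8] 122
[-114.00175698 -203.42382236]
6 4506
0.92
[-116.7 -170.7] 22.169767774376243
[-110.5 -201.1] 18.32448925917061
```

```bash

python3 - <<'E'
from h import *
x,y,yaw=np.load("cp.npy");c=np.array([x,y]);ps=np.load("pair.npy")
do(c,yaw,ps[1],5)
clear(yaw);f=look(7);st()
B=[p for p in cassettes(f,c,yaw) if local(c,yaw,p[:2])[0]<-70]
for p in B: print(np.round(local(c,yaw,p[:2])*1000,1),round(np.degrees(p[2]-yaw),1),round(p[3],3),p[4])
if len(B)==1 and B[0][3]>.85:
    do(c,yaw,B[0],6); clear(yaw);look(8);st()
E
```

```text
gripped t=67.1 tcp [475.7 -89.3  44. ] F [-1.3  0.1  5.4] op 22.0
  down hit True
 t=68.6 tcp [552.5 -11.1  44.1] F [-0.7 -0.2  4.5] op 22.1
  nudge [1. 0.] True tcp local [ -48.6 -130.9] F [-2.   0.4  3.1]
  nudge [0. 1.] True tcp local [ -22.  -147.1] F [ 0.3 -3.4  2.1]
  nudge [1. 0.] True tcp local [ -48.5 -126. ] F [-3.3 -1.2  3. ]
 t=77.1 tcp [ 420.2 -278.9  248.8] F [-0.  -0.4  0. ] op -0.2
```

View pics/t7.png

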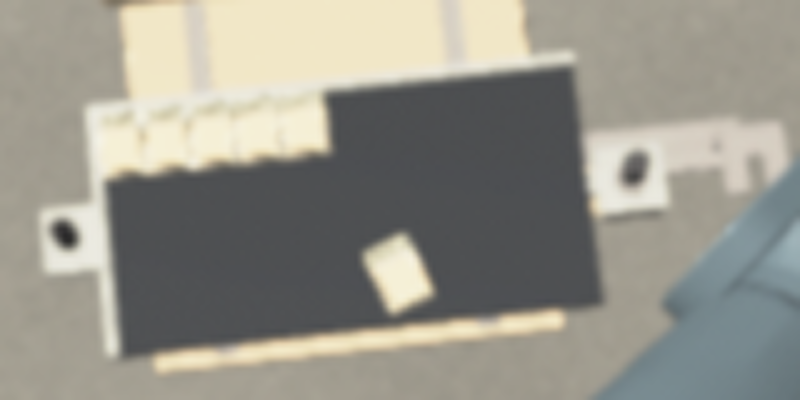

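View pics/s7.png

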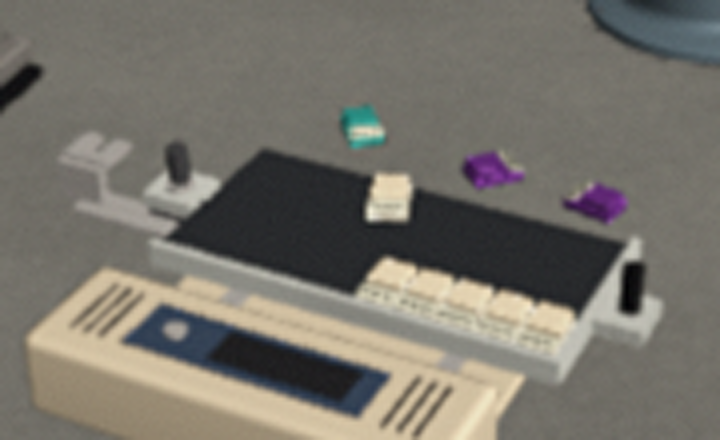

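```bash

python3 - <<'E'
from h import *
x,y,yaw=np.load("cp.npy");c=np.array([x,y])
do(c,yaw,[*W(c,yaw,(-116.5,-170.8),0)[:2],yaw+np.radians(24.5)],6)
# final squaring
nudge(c,yaw,(-22,-168),(0,1),0,22,F=5,first=False)
for k in range(6): nudge(c,yaw,(-47,-14-28*(5-k)),(1,0),10,8,F=4,first=False)
r.movep(W(c,yaw,(-80,-60),.09),quat(yaw))
clear(yaw);look(8);st()
E
```

```text
gripped t=79.7 tcp [467.7 -60.1  44.1] F [-1.5  1.3  5.7] op 22.3
  down hit True
 t=81.2 tcp [554.6 -38.6  44.1] F [-1.   0.   5.3] op 21.8
  nudge [1. 0.] True tcp local [ -48.6 -158.9] F [-1.7  0.4  3.4]
  nudge [0. 1.] True tcp local [ -21.9 -175.1] F [-0.2 -3.4  1.3]
  nudge [1. 0.] True tcp local [ -48.5 -154. ] F [-1.9  0.5  4.5]
  nudge [0. 1.] True tcp local [ -21.8 -175.1] F [ 0.2 -4.   1.2]
  nudge [1. 0.] True tcp local [ -48.5 -154.1] F [-2.9  0.2  4.2]
  nudge [1. 0.] True tcp local [ -48.5 -126.1] F [-1.9 -0.5  3.4]
  nudge [1. 0.] True tcp local [-48.6 -98.1] F [-2.5 -0.6  3.5]
  nudge [1. 0.] True tcp local [-48.6 -70.1] F [-2.2 -0.7  3.5]
  nudge [1. 0.] True tcp local [-48.6 -42. ] F [-2.2 -1.3  4.2]
  nudge [1. 0.] True tcp local [-48.7 -14. ] F [-1.8 -0.6  3.2]
 t=101.9 tcp [ 420.3 -278.9  249.1] F [ 0.8 -0.1 -0.6] op 0.0
```

View pics/t8.png

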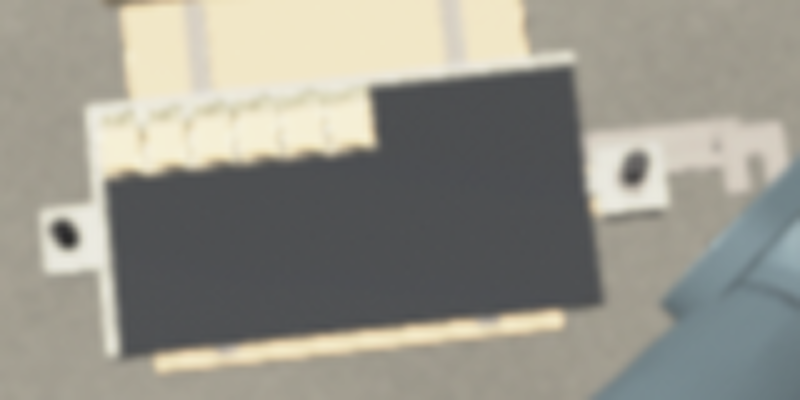

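View pics/s8.png

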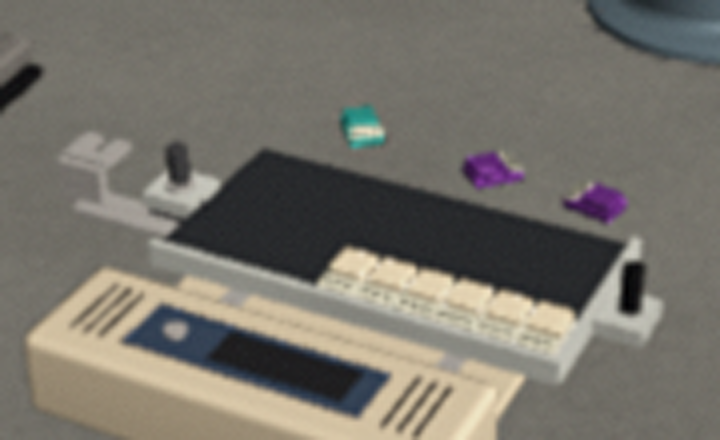

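The row is six cassettes long, straight and snug, and the stop positions repeat every 28.0 mm. Next I measure the pin and notch with the arm out of the way.

```bash

python3 - <<'E'
from h import *
x,y,yaw=np.load("cp.npy");c=np.array([x,y])
r.command_gripper(0.04)
r.movep([0.42,-0.05,.25],quat(yaw))
r.movep([0.40,0.12,.25],quat(yaw));st()
f=cams.grab_frame("top");g=cams.grab_frame("scene")
cv2.imwrite("pics/t9.png",cv2.resize(f["pixels"][155:205,305:365],None,fx=12,fy=12,interpolation=cv2.INTER_CUBIC))
cv2.imwrite("pics/s9.png",cv2.resize(g["pixels"][175:215,155:215],None,fx=12,fy=12,interpolation=cv2.INTER_CUBIC))
for L,n in (((-75,-317),"pin"),((-75,-391),"notch")):
    for z in (.024,.028,.036,.058):
        w=W(c,yaw,L,z);print(n,z,"top zoom",np.round((proj(f,w)[0]+.5-[305,155])*12),"scene zoom",np.round((proj(g,w)[0]+.5-[155,175])*12),"raw",np.round(proj(f,w)[0],1))
E
```

```text
t=104.0 tcp [400.6 118.9 250. ] F [ 0.4 -0.4 -0.3] op 39.8
pin 0.024 top zoom [190. 314.] scene zoom [496. 253.] raw [320.3 180.6]
pin 0.028 top zoom [192. 310.] scene zoom [495. 239.] raw [320.5 180.4]
pin 0.036 top zoom [195. 304.] scene zoom [494. 211.] raw [320.8 179.8]
pin 0.058 top zoom [205. 284.] scene zoom [488. 133.] raw [321.6 178.2]
notch 0.024 top zoom [480. 282.] scene zoom [244. 183.] raw [344.5 178. ]
notch 0.028 top zoom [483. 279.] scene zoom [242. 169.] raw [344.7 177.7]
notch 0.036 top zoom [488. 272.] scene zoom [240. 141.] raw [345.2 177.2]
notch 0.058 top zoom [503. 252.] scene zoom [232.  64.] raw [346.4 175.5]
```

View pics/t9.png

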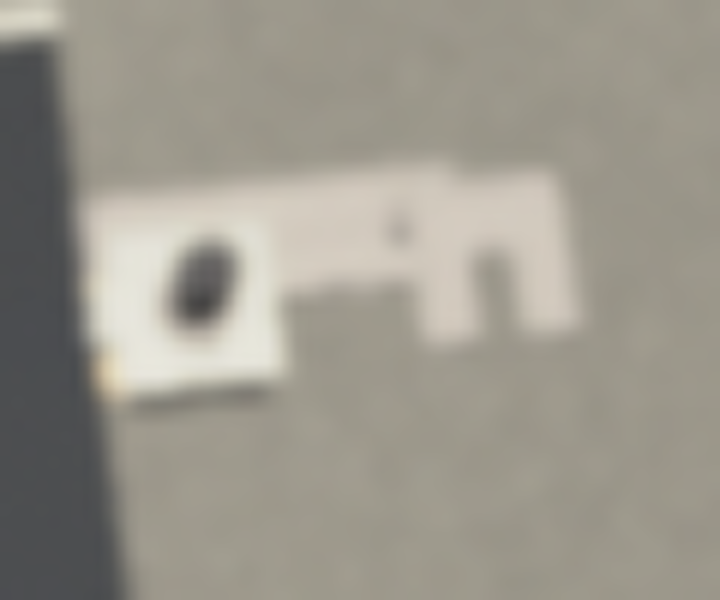

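View pics/s9.png

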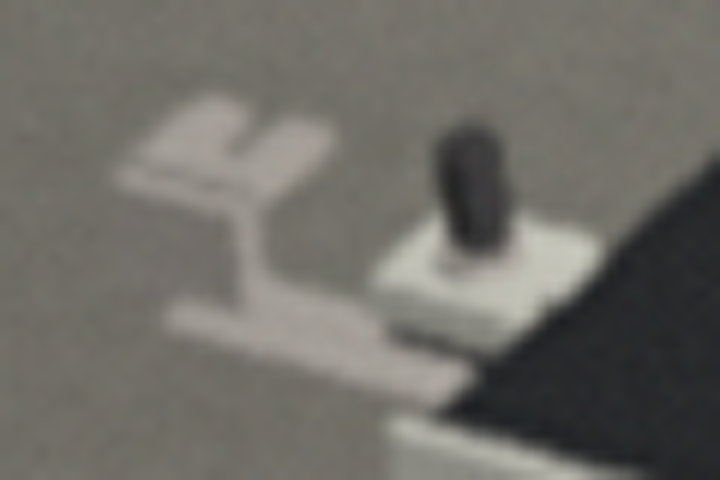

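```bash

python3 - <<'E'
from h import *
x,y,yaw=np.load("cp.npy");c=np.array([x,y])
q=quat(yaw+np.pi/2)
r.movep(W(c,yaw,(-73,-250),.16),q)
r.movep(W(c,yaw,(-73,-318),.10),q)
print("hit",r.move_linear(W(c,yaw,(-73,-318),.043),feed=.06,force_limit=6))
r.command_gripper(0)
o=st("grip"); print(local(c,yaw,o["tcp_pos"][:2])*1000)
P=o["tcp_pos"]
print("lift hit",r.move_linear([P[0],P[1],.043+.029],feed=.05,force_limit=25)); st("up")
look(10)
g=cams.grab_frame("scene");cv2.imwrite("pics/s10b.png",cv2.resize(g["pixels"][165:215,150:215],None,fx=11,fy=11,interpolation=cv2.INTER_CUBIC))
E
```

```text
hit False
grip t=107.2 tcp [ 527.1 -200.4   43.6] F [-1.   1.2  3.5] op 13.9
[ -72.7645679  -318.08164038]
lift hit False
up t=107.9 tcp [ 526.8 -200.3   71.9] F [ 0.3  0.6 -0.5] op 13.6
```

View pics/s10b.png

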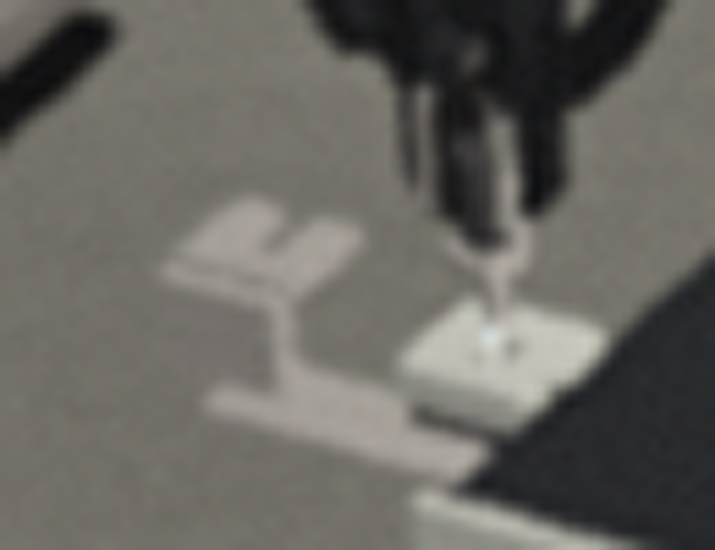

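```bash

python3 - <<'E'
from h import *
x,y,yaw=np.load("cp.npy");c=np.array([x,y])
Y=-392.4
r.move_linear(W(c,yaw,(-73-32,Y),.073),feed=.12)
r.move_linear(W(c,yaw,(-73-32,Y),.0605),feed=.06)   # origin ~40.8
st()
f=cams.grab_frame("top");cv2.imwrite("pics/t11.png",cv2.resize(f["pixels"][155:205,305:365],None,fx=12,fy=12,interpolation=cv2.INTER_CUBIC))
h=r.move_linear(W(c,yaw,(-73+8,Y),.0605),feed=.025,force_limit=4)
o=st("in");print(h,local(c,yaw,o["tcp_pos"][:2])*1000)
look(11)
g=cams.grab_frame("scene");cv2.imwrite("pics/s11b.png",cv2.resize(g["pixels"][165:215,150:215],None,fx=11,fy=11,interpolation=cv2.INTER_CUBIC))
E
```

```text
t=109.2 tcp [ 500.3 -276.2   59.6] F [0.3 0.5 0.3] op 13.7
in t=110.5 tcp [ 532.7 -274.2   59.8] F [-0.8 -0.4 -0.4] op 13.9
True [ -72.89246973 -392.08603908]
```

View pics/s11b.png

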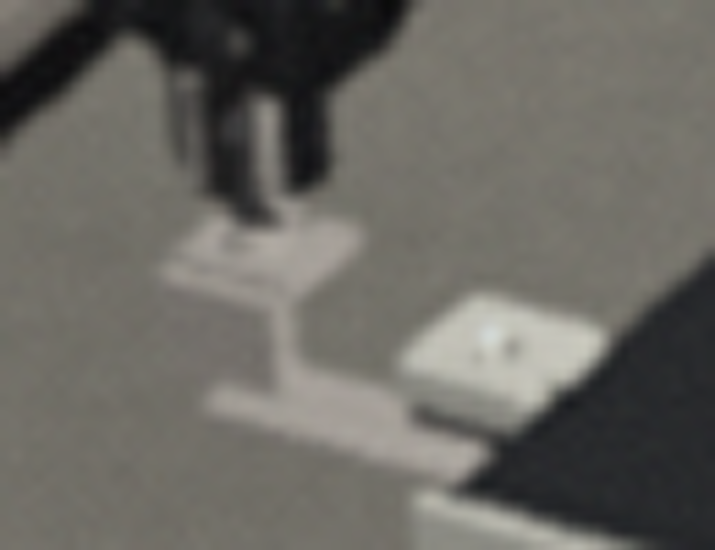

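```bash

python3 - <<'E'
from h import *
x,y,yaw=np.load("cp.npy");c=np.array([x,y])
L=local(c,yaw,readout.get_obs()["tcp_pos"][:2])*1000+[-1.2,0]
r.move_linear(W(c,yaw,L,.0605),feed=.02); st()
h=r.move_linear(W(c,yaw,L,.050),feed=.015,force_limit=3)
st("down %s"%h)
r.command_gripper(.035)
P=readout.get_obs()["tcp_pos"]
r.move_linear([P[0],P[1],.12],feed=.08); st()
q=quat(yaw)
r.movep(W(c,yaw,(-110,-200),.18),q)
r.movep([.40,.12,.25],q)
look(12)
g=cams.grab_frame("scene");cv2.imwrite("pics/s12b.png",cv2.resize(g["pixels"][165:215,150:215],None,fx=11,fy=11,interpolation=cv2.INTER_CUBIC))
f=cams.grab_frame("top");cv2.imwrite("pics/t12b.png",cv2.resize(f["pixels"][155:205,305:365],None,fx=10,fy=10,interpolation=cv2.INTER_CUBIC));st()
E
```

```text
t=110.9 tcp [ 531.  -273.7   60.4] F [ 0.3  0.2 -1.1] op 14.4
down True t=111.3 tcp [ 531.2 -273.9   55.7] F [-0.   0.3  3.3] op 13.7
 t=112.6 tcp [ 529.9 -272.9  119.3] F [-0.1  1.1  0.9] op 34.9
 t=115.0 tcp [400.3 119.1 249.4] F [0.1 0.1 0.2] op 35.0
```

View pics/s12b.png

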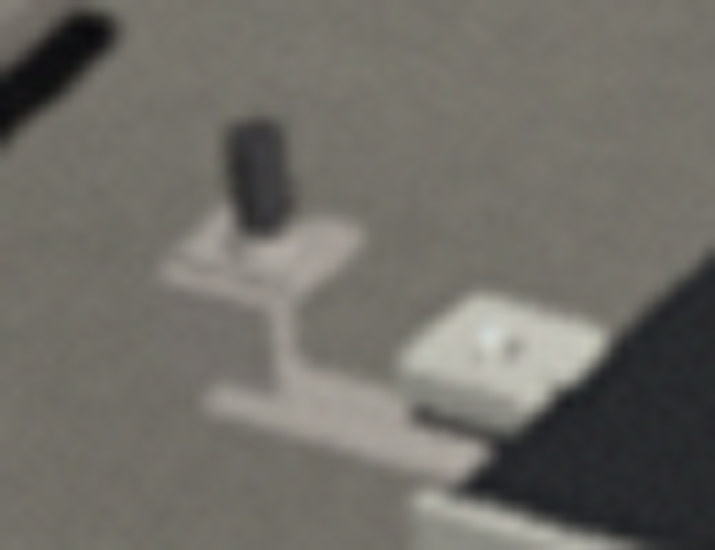

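View pics/t12b.png

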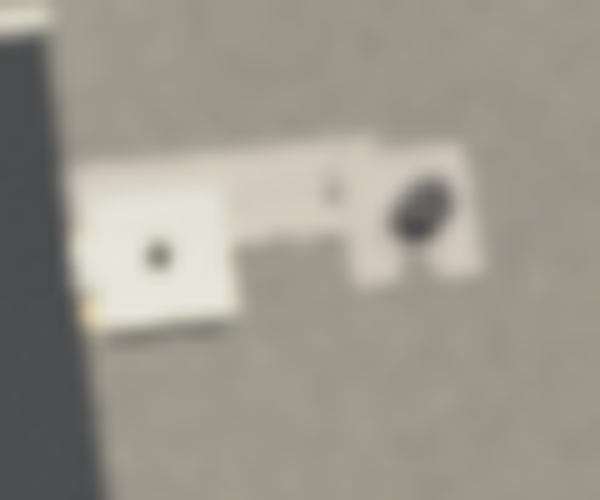

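View pics/s12.png

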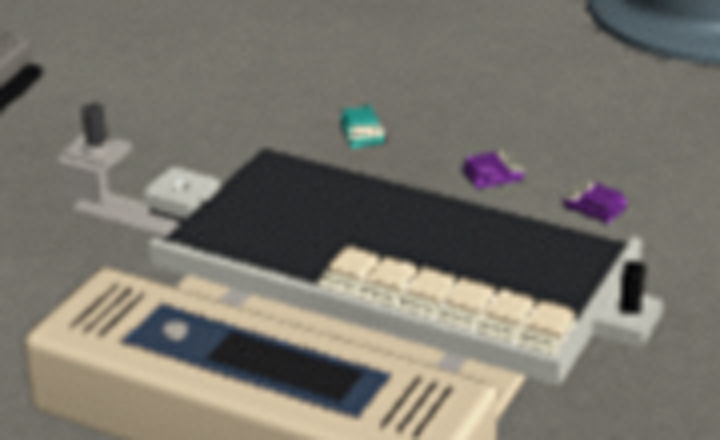

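```bash

python3 - <<'E'
from h import *
x,y,yaw=np.load("cp.npy");c=np.array([x,y])
r.command_gripper(0)
q=quat(yaw); Z=.046
r.movep(W(c,yaw,(-112,24),.10),q)
print("hit",r.move_linear(W(c,yaw,(-112,24),Z),feed=.08,force_limit=6)); st()
print(r.move_linear(W(c,yaw,(-83-8+45,24),Z),feed=.03,force_limit=9))
o=st();print(local(c,yaw,o["tcp_pos"][:2])*1000)
h=r.move_linear(W(c,yaw,(-83-8+72,24),Z),feed=.012,force_limit=9)
o=st("end %s"%h);print(local(c,yaw,o["tcp_pos"][:2])*1000)
E
```

```text
hit False
 t=116.9 tcp [462.2 137.7  46.4] F [ 0.6 -0.7 -0.3] op -0.3
False
 t=119.2 tcp [527.5 142.8  45.9] F [-3.1  1.2 -0. ] op 0.2
[-46.11785244  24.04243067]
end True t=120.4 tcp [536.9 143.5  45.3] F [0.1 0.  0.7] op 0.4
[-36.70804639  24.10138711]
```

```bash

python3 - <<'E'
from h import *
x,y,yaw=np.load("cp.npy");c=np.array([x,y])
Z=.046
for F in (9,14):
    h=r.move_linear(W(c,yaw,(-83-8+72,24),Z),feed=.012,force_limit=F)
    o=st("end %s"%h);print(local(c,yaw,o["tcp_pos"][:2])*1000)
L=local(c,yaw,o["tcp_pos"][:2])*1000
r.move_linear(W(c,yaw,(L[0]-25,24),Z),feed=.06)
r.move_linear(W(c,yaw,(L[0]-25,24),.15),feed=.12)
r.movep([.38,.15,.28],quat(yaw))
f=cams.grab_frame("top");g=cams.grab_frame("scene")
cv2.imwrite("pics/t13.png",cv2.resize(f["pixels"][100:225,195:355],None,fx=5,fy=4.8,interpolation=cv2.INTER_CUBIC))
cv2.imwrite("pics/s13.png",cv2.resize(g["pixels"][150:285,150:330],None,fx=4,fy=4,interpolation=cv2.INTER_CUBIC))
c2,yaw2,lx,ly=carriage_pose(f);print(c2,np.degrees(yaw2),lx,ly,"moved",local(c,yaw,c2)*1000);st()
E
```

```text
end True t=121.0 tcp [536.7 143.8  43.5] F [ 0.3  0.2 -0.6] op -0.4
[-36.88854544  24.36435846]
end True t=121.6 tcp [536.6 143.8  42.5] F [ 0.1 -0.3  0.3] op -0.0
[-37.00492535  24.40047668]
[0.6327134 0.1273022] 4.5224576 0.15181965 0.2933409 moved [57.61089    0.5821087]
 t=124.1 tcp [380.1 149.8 278.4] F [-0.2 -0.2  0.1] op -0.2
```

View pics/t13.png

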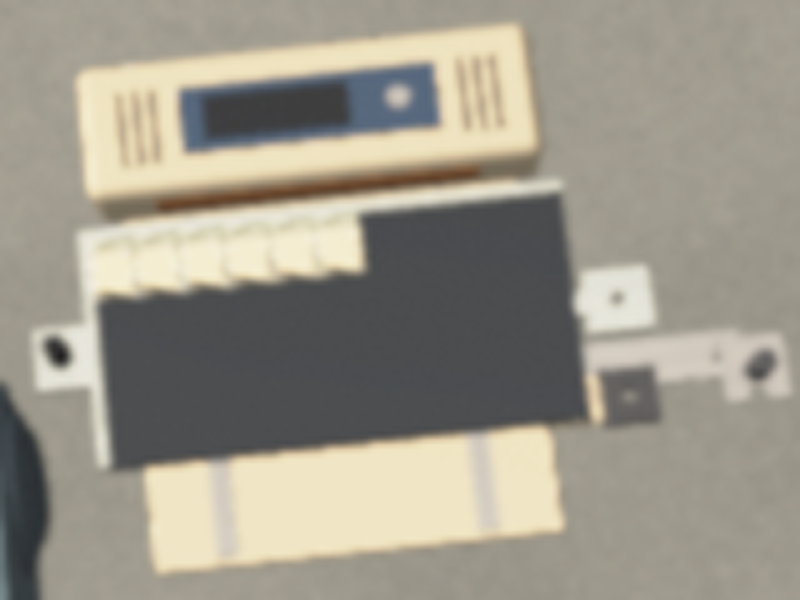

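View pics/s13.png

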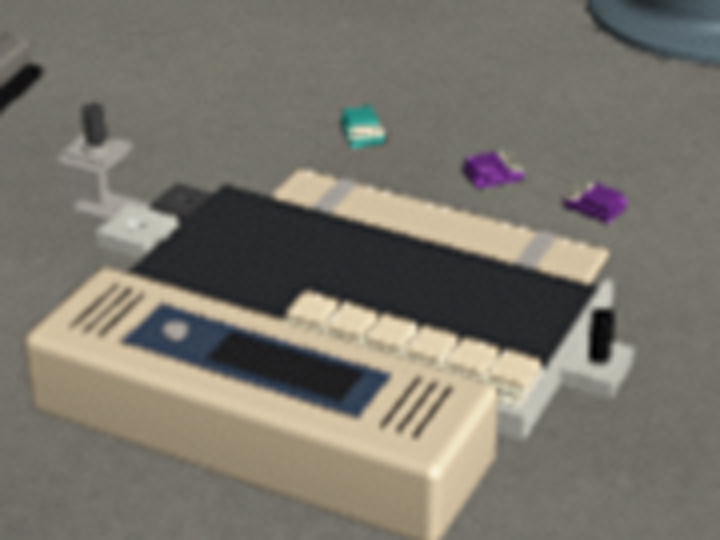

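```bash

python3 - <<'E'
from h import *
f=cams.grab_frame("top"); x,y,yaw=np.load("cp.npy");c=np.array([x,y])
old=f.copy();px=f["pixels"].copy();t=cv2.imread("pics/t8.png");px[145:225,195:355]=cv2.resize(t,(160,80),interpolation=cv2.INTER_AREA);old["pixels"]=px
c2,yaw2,_,_=carriage_pose(f)
def edges(f,c,yaw,z=.032):
    out=[]
    for yy in [-8,-20,-36,-48,-64,-76,-92,-104,-120,-132,-148,-160]:
        L=np.array([[xx,yy] for xx in np.arange(-60,-25,.25)])
        q=proj(f,np.c_[L/1000@Rz(yaw).T+c,np.full(len(L),z)]).astype(np.float32)
        v=cv2.remap(f["pixels"].max(2),q[None,:,0],q[None,:,1],cv2.INTER_LINEAR)[0]
        out.append(L[np.argmax(v>150),0])
    L=np.array([[-20,yy] for yy in np.arange(-190,-150,.25)])
    q=proj(f,np.c_[L/1000@Rz(yaw).T+c,np.full(len(L),z)]).astype(np.float32)
    v=cv2.remap(f["pixels"].max(2),q[None,:,0],q[None,:,1],cv2.INTER_LINEAR)[0]
    return out,L[np.argmax(v>150),1]
print(edges(old,c,yaw));print(edges(f,c2,yaw2)); st()
E
```

```text
([np.float64(-40.0), np.float64(-39.25), np.float64(-40.0), np.float64(-39.25), np.float64(-40.0), np.float64(-39.25), np.float64(-39.75), np.float64(-39.25), np.float64(-39.5), np.float64(-39.5), np.float64(-39.75), np.float64(-39.25)], np.float64(-166.75))
([np.float64(-38.25), np.float64(-40.5), np.float64(-38.25), np.float64(-40.5), np.float64(-38.25), np.float64(-40.5), np.float64(-38.25), np.float64(-40.25), np.float64(-38.0), np.float64(-40.5), np.float64(-38.25), np.float64(-40.5)], np.float64(-167.0))
 t=124.1 tcp [380.1 149.8 278.4] F [-0.3 -0.5 -0.1] op 0.1
```

```bash

python3 - <<'E'
from h import *
f=cams.grab_frame("top");g=cams.grab_frame("scene")
a=cv2.resize(f["pixels"][140:165,210:272],None,fx=12,fy=12,interpolation=cv2.INTER_NEAREST)
t=cv2.resize(cv2.imread("pics/t8.png"),(160,80),interpolation=cv2.INTER_AREA)[15:40,15:77]
b=cv2.resize(t,None,fx=12,fy=12,interpolation=cv2.INTER_NEAREST)
cv2.imwrite("pics/cmp.png",np.vstack([b[:290],a[:290]]))
cv2.imwrite("pics/s14.png",cv2.resize(g["pixels"][215:260,210:300],None,fx=8,fy=8,interpolation=cv2.INTER_CUBIC))
E
```

```text
(no output)
```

View pics/cmp.png

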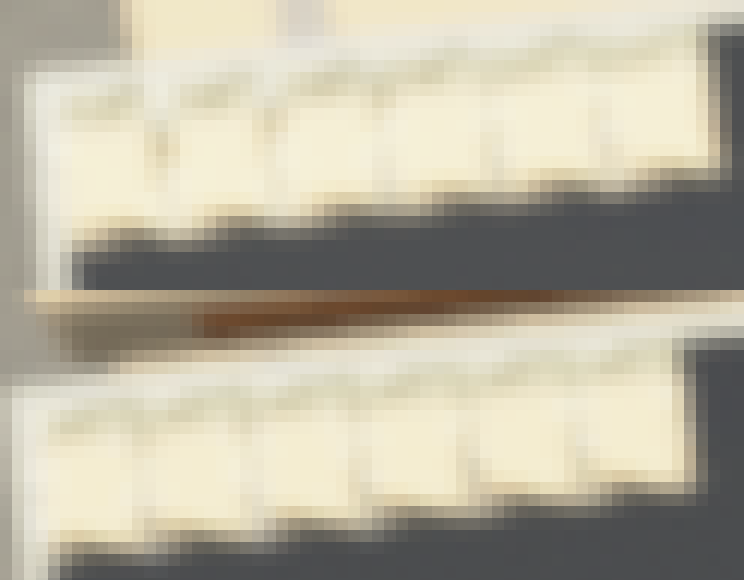

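View pics/s14.png

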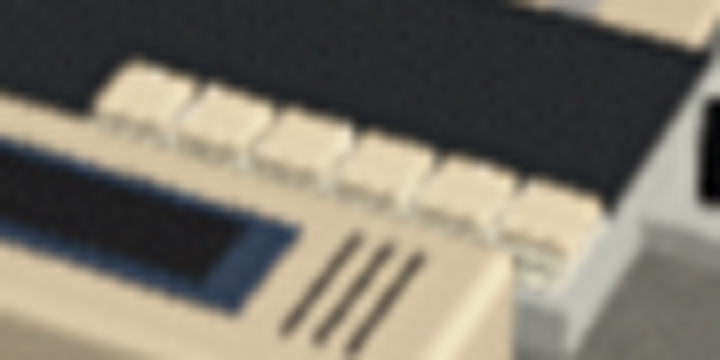

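The touch data is clearer than the 2.7 mm pixels here. The saw-tooth at the rear edge could be shading or a slight skew, so I'll check by lightly touching the row at home.

```bash

python3 - <<'E'
from h import *
x,y,yaw=np.load("cp.npy");c=np.array([x,y])+Rz(yaw)@[.0576,0]
np.save("cp2.npy",[*c,yaw])
r.movep(W(c,yaw,(-90,-20),.12),quat(yaw))
ls=[]
for yy in (-8,-20,-70,-98,-148,-160): ls.append(nudge(c,yaw,(-47,yy),(1,0),10,8,F=3.5,first=False)[1])
nudge(c,yaw,(-22,-168),(0,1),0,20,F=3.5,first=False)
r.movep(W(c,yaw,(-100,-100),.12),quat(yaw))
r.movep([.38,.15,.28],quat(yaw))
f=cams.grab_frame("top");g=cams.grab_frame("scene");st()
cv2.imwrite("pics/t15.png",cv2.resize(f["pixels"][100:225,195:355],None,fx=5,fy=4.8,interpolation=cv2.INTER_CUBIC))
cv2.imwrite("pics/s15.png",cv2.resize(g["pixels"][150:285,150:330],None,fx=4,fy=4,interpolation=cv2.INTER_CUBIC))
print(carriage_pose(f))
E
```

```text
nudge [1. 0.] True tcp local [-48.6  -8. ] F [-3.8  0.3  4. ]
  nudge [1. 0.] True tcp local [-48.6 -19.9] F [-1.9 -0.8  4.6]
  nudge [1. 0.] True tcp local [-48.5 -69.9] F [-2.8 -0.6  4.5]
  nudge [1. 0.] True tcp local [-48.5 -97.9] F [-2.5 -0.5  3.7]
  nudge [1. 0.] True tcp local [ -48.5 -147.9] F [-1.8  0.3  3.9]
  nudge [1. 0.] True tcp local [ -48.4 -160. ] F [-1.7 -0.2  4. ]
  nudge [0. 1.] True tcp local [ -21.6 -174.6] F [ 0.2 -2.1  4.7]
 t=138.8 tcp [380.4 149.4 278.8] F [0.1 0.5 0.3] op -0.1
(array([0.6327134, 0.1273022], dtype=float32), np.float32(0.07893178), np.float32(0.15181965), np.float32(0.2933409))
```

View pics/t15.png

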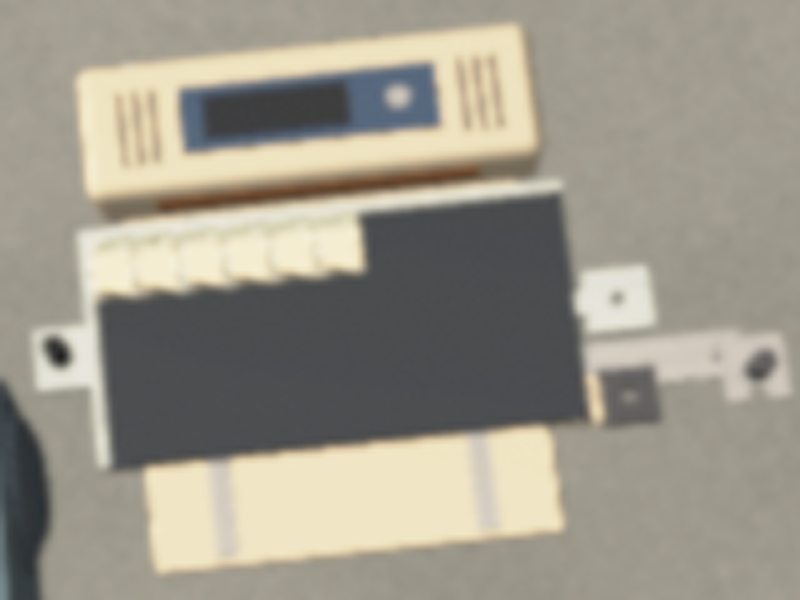

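View pics/s15.png

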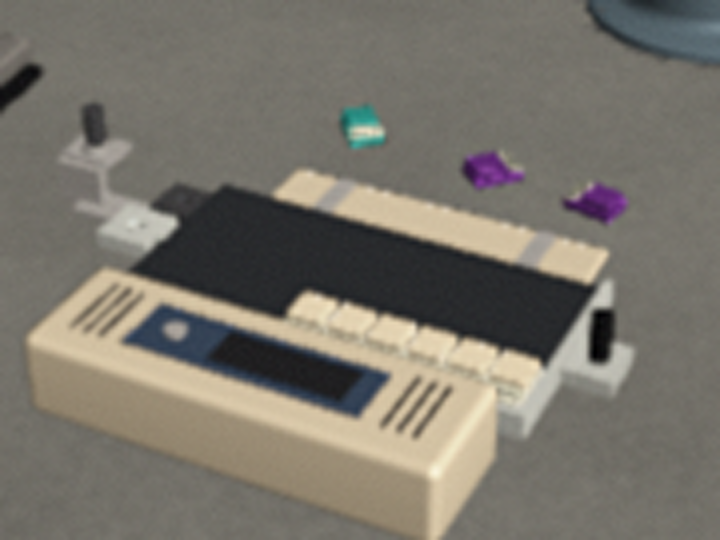

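```bash
python3 -c "
from station import ticket
print(ticket.finish_job())"
```

```text
the job is handed in; nothing more can be done
None
```

The job is done and handed in at about 139 s of the 210 s allowed; `finish_job` reports no verdict.

**What I did**
- **Row:** I set all six cassettes, one after another, against the fence and end stop while the pin still locked the carriage. One was knocked aside partway through; I found it again in the pictures and placed it.
- **Pin:** I drew it out and hung it by its collar in the bracket notch.
- **Carriage:** I pushed it by the knob until it met the solid stop.

**What the last checks showed**
- **Row:** Light touches at six points along four of the cassettes' rear edges, made after the slide, agreed within 0.2 mm (−48.4 to −48.6 mm). While building the row, the stop positions repeated every 28.0 mm, and the last side push found it still snug.
- **Pin:** It stands upright in the notch in both cameras.
- **Carriage:** The camera shows 57.6 mm of travel from where my earlier pushes had left it, about 60 mm in all. Three pushes against the stop ended at the same place.
- **Other things:** I did not touch the bystanders or look-alikes. The look-alikes look unmoved in the cropped pictures; I did not recheck the slide box, jar and stapler in a full frame.

**What disagreed**
- **First seating:** The first attempt pressed a cassette down while gripped. It shifted the carriage about 2.5 mm, against the 1 to 2 mm of play stated. I then changed to coarse placing followed by nudging.
- **Rear edge in the pictures:** An image measure of it showed a saw-tooth of about 2 mm. The touch check did not confirm it, so I take it as shading.

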